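# Release the latched key on the presetter's key box

## Robot

A 6-joint arm with a two-finger parallel gripper is mounted at the origin on the work surface. World frame = base frame: x ahead of the robot, y to its left, z up, the work surface at z = 0. Lengths are in m, angles in rad, forces in N, time in s.
With the tool pointing down it reaches from about 0.3 to 0.75 m from the base axis. Payload 8.5 kg.
Tool frame: the origin (TCP) lies midway between the tips of the shut fingers; the grasp point (between the pads) lies 19 mm behind it; x points along the fingers, y is the direction in which the jaws open and shut, and the axes are right-handed (so a half turn about x gives the same grasp; the last joint's range is limited). The gripper opens to 85 mm and grips with 20 to 120 N. Pads are 22 mm wide; open, the fingers measure 114 mm over their backs; the gripper's body (76 mm by 85 mm) begins 54 mm behind the grasp point. The pads swing forward as they close: fully open they stand 13 mm farther back than shut.
Start: joints at [-1.51, 0.381, 1.297, -0, 1.464, -0.215], TCP at [0.15, -0.529, 0.231] pointing down, gripper open.
Joint ranges: [-3.11, 3.11], [-0.89, 2.33], [0.22, 2.48], [-1.42, 4.56], [0.17, 2.85], [-2.88, 2.88]. Speed limits (rad/s): [2.39, 2.39, 3.14, 3.14, 3.14, 3.14].

## Interface

Orientations are given as [roll, pitch, yaw] about the fixed x, y, z axes, in that order (R = Rz(yaw) Ry(pitch) Rx(roll)).
In Python, from station import * gives the robot as it stands.
- The arm moves only by the tool arm_command, never from a script. Its arguments are lists of equal length, an entry for each row: "travel": the shift along the tool's x, y, z in m, a list of three; "dr": the turn, a rotation vector about the tool's x, y, z in rad, a list of three. In form: {"travel": [[tx, ty, tz], ...], "dr": [[wx, wy, wz], ...]}. A call has 1 to 12 rows; each row shifts and turns the commanded pose from where the row before left it, along the tool's axes as they then stand; what a row does not reach is not made up. A row lasts 1/12 s, in which the tool goes at most 41.7 mm and 7.16 degrees, less where a joint would pass 70% of its speed; a pose out of reach is approached as far as the arm can. A call with a gripper value outside its range is refused whole. "grip" is the finger opening in m, from 0 to 0.0854, set as the call begins (left out, the last holds). The fingers move at their own pace and stop on an object; "newtons" is the grip in N (left out, the last holds). Time passes only in rows, so rows that do not move let the fingers close. It gives the time, the measured TCP pose, the force and the opening at its end, in the units of the state.
- sense(): the state, without advancing time (a new reading comes with each control period).
- get_image(name): name is "scene" or "top"; returns (picture, depth): 384x512x3 uint8, red, green, blue; 384x512 float32, m along the optical axis (not along the pixel's ray), 0 where there is no reading.
- camera_model(name): a dict with "fx", "fy", "cx", "cy" (pixels), "eye" and "orientation" of the camera in the world. Camera axes: x right, y up, looking along -z (the intrinsics and any distortion apply to the point x, -y, -z); pixel columns grow to the right and rows downward; lengths in m; the calibration is good to about 2 mm. A picture is of the moment at which its call begins. camera_model takes no time and is no camera call.
- sign_off(): hands the job in, once; it reports no verdict.
The state is a dict: "time_s": time; "q": joint angles; "joint_vel": joint speeds; "effort": joint torques, N m; "tcp_pos": TCP position; "eef_rot": TCP orientation; "force": force on the tool from outside, world axes, zero at the start; "moment": the same for the moment, N m; "opening": finger opening in m.
Only numpy, scipy, OpenCV 4.12 (cv2) and the standard library are available. Lean on these libraries where they do the work, as an engineer would, in place of code of your own. Each camera call takes 0.05 s, during which the arm holds its last target.

## Task

One of the four identical keys on the cream key box has been left latched down under its cap. Tap the keys lightly with closed fingertips to feel which one it is, then press that one firmly and let go, so that it releases and the steel indicator pin beside the row rises by itself. Do not press any other key home (that latches it too), do not touch the pin, and leave the loose parts around the box where they lie.

Things in the scene. Friction and masses are not known exactly. Their poses are not given: they have to be found in the camera images.
- keybox: Cream metal key box, fixed, 110 mm (x) by 280 mm (y) by 70 mm high, its flat top face 70 mm above the work surface. Origin: centre of its underside. The row of four identical keys runs along its y axis through x = 0, z points up. The round steel indicator pin stands in the same line beyond key 4, at y = +105 mm.
- key1_top (a point): Top centre of key cap 1 (grey, 30 x 30 mm, 90 mm above the work surface at rest, 20 mm above the box). Caps 1 to 4 lie at y = -96, -48, 0, +48 mm on the box. Each cap stands on its own light spring, so all four look equally high: which key is latched must be felt.
- key1 (a joint): How far cap 1 is pushed down, m: 0 = at rest (all four at the start, latched or not), 0.012 = stop.
- key2_top (a point): Top centre of key cap 2 (like cap 1). How a FREE key feels: the cap sinks 1 mm lightly, then meets its plunger and is firm (about 4 N, then 0.8 N more per mm). Down to 7 mm is safe; pressed 9 mm or deeper (about 10 N) a free key latches for good and the pin can then never rise.
- key2 (a joint): How far cap 2 is pushed down, m: 0 = at rest (all four at the start, latched or not), 0.012 = stop.
- key3_top (a point): Top centre of key cap 3 (like cap 1). How the one LATCHED key feels: its plunger is held low, so the cap sinks 7 mm under only 1.5 N before it meets anything firm.
- key3 (a joint): How far cap 3 is pushed down, m: 0 = at rest (all four at the start, latched or not), 0.012 = stop.
- key4_top (a point): Top centre of key cap 4 (like cap 1). How to RELEASE the latched key: push its cap at least 10 mm down from rest, best to its stop at 12 mm (the firm part, from 7 mm on, takes 7 to 13 N, under which an arm may give way a little), then let go: its plunger comes up and stays up.
- key4 (a joint): How far cap 4 is pushed down, m: 0 = at rest (all four at the start, latched or not), 0.012 = stop.
- pin (a joint): Round steel indicator pin, 14 mm across, on the key box beyond key 4. Height it has risen, m: 0 at the start (4 mm proud of the box's top face; one key is latched), 0.015 = up, which it reaches by itself when no key is latched. It dips below 0 while a key is pressed deep. Do not touch it.
- pin_top (a point): Centre of the indicator pin's top face.
- clampblock: Bystander, loose: dark steel clamp block 50 x 32 x 22 mm with a round screw head, 34 mm high in all. Origin: centre of underside.
- setring: Bystander, loose: plain steel ring, 56 mm across, 28 mm bore, 24 mm high. Origin: centre of underside.
- readout: Bystander, loose: flat black readout unit 42 x 75 x 24 mm with a small blank window. Origin: centre of underside.
- knurlnut: Bystander, loose: dark steel stepped nut, 44 mm across the foot, 36 mm high. Origin: centre of underside.

How it is judged:
By the outcome, as a careful person would: the job done as asked, in the order asked, and still so for the second after the job is handed in, with the robot touching nothing.
It also fails if it takes over 48 s, if anything falls off the work surface, if the arm or the gripper's body presses on something with over 40 N, if the wrist force passes 120 N, or if a joint passes its speed limit or range.

## Working session

There is one attempt and no reset: what is moved stays moved. The work goes in short steps, Python scripts to look and compute and a tool call to move; the robot and the scene stay as the last step left them, time stands still between calls to the robot, and variables do not carry over. Pictures are saved under pics/ and viewed, and the job is handed in when it is done.

Besides the shell and the picture viewer there is one more tool, called after "Emit:" as name(argument=value, ...) on one line, values as JSON. arm_command: Moves the arm, as the interface text tells. Its arguments: {"type":"object","properties":{"travel":{"type":"array","items":{"type":"array","items":{"type":"number"}}},"dr":{"type":"array","items":{"type":"array","items":{"type":"number"}}},"grip":{"type":"number"},"newtons":{"type":"number"}},"required":["travel","dr"]}

```bash
mkdir -p pics; ls; python3 - <<'E'
from station import *
import cv2,numpy as np
s=sense();print(s)
for n in("scene","top"):
    p,d=get_image(n);np.savez(f"{n}0.npz",p=p,d=d);cv2.imwrite(f"pics/{n}0.png",p[:,:,::-1]);print(n,camera_model(n))
E
```

```text
pics
{'time_s': 0.0, 'q': array([-1.51028940e+00,  3.81219422e-01,  1.29828058e+00, -2.90616374e-05,
        1.46359595e+00, -2.15286066e-01]), 'joint_vel': array([-2.69564298e-06, -6.86844051e-04,  8.26186949e-04,  9.30282608e-04,
        5.25044279e-04,  2.04950332e-04]), 'effort': array([ 1.15953011e-03, -4.48458588e+01, -2.31277120e+01, -1.35873570e-04,
        4.77587091e-03,  4.26280707e-06]), 'tcp_pos': array([ 0.14974979, -0.52890988,  0.23069252]), 'eef_rot': array([-1.76686691,  1.56929275,  1.65052186]), 'force': array([0.22577674, 0.34866427, 1.06834994]), 'moment': array([-0.01206076, -0.00984829,  0.01852876]), 'opening': 0.08533618260389345}
scene {'fx': 430.1070336020547, 'fy': 430.1070336020547, 'cx': 255.1123732449829, 'cy': 187.26833586395134, 'eye': array([ 1.38839943, -0.03715858,  0.83996365]), 'orientation': array([ 8.12106050e-01, -7.83553189e-04,  1.45481454e+00])}
top {'fx': 428.30799035252886, 'fy': 428.30799035252886, 'cx': 252.14281609487523, 'cy': 198.26474168286623, 'eye': array([0.47174809, 0.04753328, 1.05366346]), 'orientation': array([ 0.11145034,  0.00459444, -1.59363606])}
```

View pics/scene0.png

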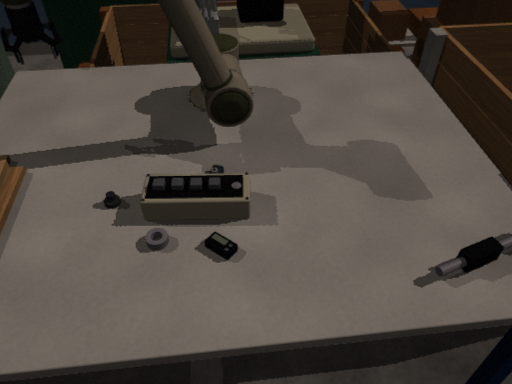

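View pics/top0.png

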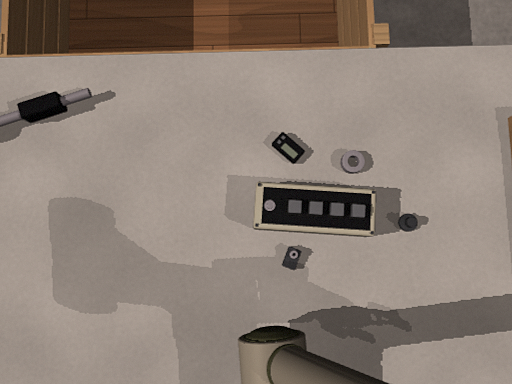

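```bash
cat > h.py <<'E'
from station import *
import cv2,numpy as np
from scipy.spatial.transform import Rotation as R
def ray(n,u,v):
    c=camera_model(n);d=np.array([(u-c['cx'])/c['fx'],-(v-c['cy'])/c['fy'],-1.])
    return c['eye'],R.from_euler('xyz',c['orientation']).apply(d)
def onz(n,u,v,z):
    e,d=ray(n,u,v);return e+d*(z-e[2])/d[2]
def proj(n,P):
    c=camera_model(n);p=R.from_euler('xyz',c['orientation']).inv().apply(np.atleast_2d(P)-c['eye'])
    return np.c_[c['cx']+c['fx']*p[:,0]/-p[:,2],c['cy']-c['fy']*p[:,1]/-p[:,2]]
E
python3 - <<'E'
from h import *
print({k:v for k,v in camera_model('top').items() if k not in('eye','orientation')})
for n,(x0,x1,y0,y1) in {'top':(250,385,175,245),'scene':(135,260,165,225)}.items():
    z=np.load(n+'0.npz');p=z['p'];d=z['d']
    c=p[y0:y1,x0:x1];cv2.imwrite(f'pics/{n}_crop.png',cv2.resize(c[:,:,::-1],None,fx=5.9,fy=5.9,interpolation=cv2.INTER_CUBIC))
    g=c.max(2);print(n)
    m=((g>75)&(g<165)).astype(np.uint8)
    nn,l,s,ce=cv2.connectedComponentsWithStats(m)
    for i in range(1,nn):
        if 60<s[i,4]<400:
            u,v=ce[i]+[x0,y0];zz=d[int(round(v)),int(round(u))];e,r=ray(n,u,v)
            print(s[i],u.round(1),v.round(1),onz(n,u,v,.09).round(4),(e+r*zz).round(4))
E
```

```text
{'fx': 428.30799035252886, 'fy': 428.30799035252886, 'cx': 252.14281609487523, 'cy': 198.26474168286623}
top
[ 14  25  12  11 101] 269.3 205.0 [0.5634 0.0111 0.09  ] [0.5647 0.0106 0.0767]
[ 39  25  13  13 151] 294.5 206.1 [ 0.5596 -0.0456  0.09  ] [ 0.5595 -0.0456  0.0905]
[ 59  27  14  13 153] 315.8 207.5 [ 0.5553 -0.0936  0.09  ] [ 0.5554 -0.0939  0.0878]
[ 80  28  14  13 164] 336.9 209.0 [ 0.5508 -0.141   0.09  ] [ 0.5506 -0.1404  0.0931]
[102  29  13  13 159] 357.9 210.3 [ 0.5468 -0.1883  0.09  ] [ 0.5466 -0.1878  0.0921]
scene
```

```bash
ls pics
```

```text
scene0.png
scene_crop.png
top0.png
top_crop.png
```

View pics/top_crop.png

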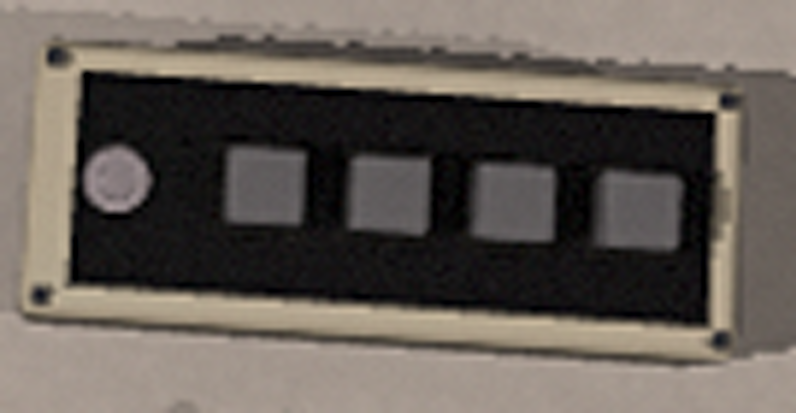

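View pics/scene_crop.png

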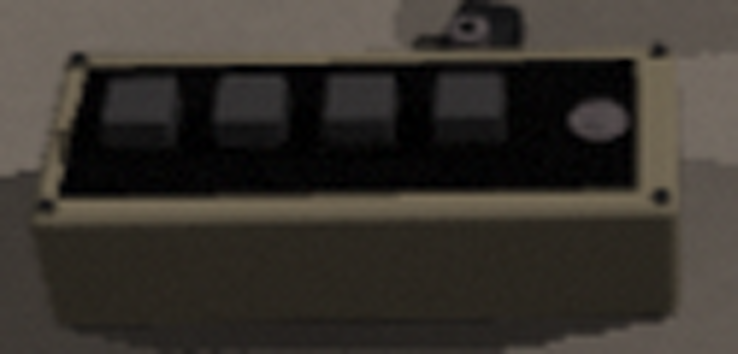

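The keys show in the top view at about (294,206) for 4, (316,208) for 3, (337,209) for 2 and (358,210) for 1, with the pin at (269,205). In the scene view they run the other way, with the pin on the right. Both views agree on the layout.

```bash
cat > go.py <<'E'
from h import *
import sys
K={1:(.5468,-.1883),2:(.5510,-.1410),3:(.5553,-.0936),4:(.5596,-.0456)}
def st(x,y,z):
    s=sense();M=R.from_euler('xyz',s['eef_rot'])
    print('t',s['time_s'].__round__(2) if hasattr(s['time_s'],'__round__') else s['time_s'],'pos',s['tcp_pos'].round(4),'F',s['force'].round(2),'open',round(s['opening'],4))
    print(M.as_matrix().round(4).tolist());
    dv=M.inv().apply(np.array([x,y,z])-s['tcp_pos']);print('tool travel',dv.round(4))
    # vertical correction, keep yaw towards jaws along box x
    Y=M.as_matrix()[:,1];print('yawY deg',np.degrees(np.arctan2(Y[1],Y[0])).round(2))
if __name__=='__main__':
    a=sys.argv;k=K[int(a[1])];st(*k,float(a[2]))
E
python3 go.py 1 .13
python3 - <<'E'
from h import *
P=[(.5468,-.1883,.09),(.5510,-.141,.09),(.5553,-.0936,.09),(.5596,-.0456,.09),(.5638,.0111,.074)]
print(proj('scene',P).round(1))
E
```

```text
t 0.1 pos [ 0.1498 -0.5289  0.2308] F [-0.78 -0.51 -0.09] open 0.0853
[[-0.0001, 0.2723, -0.9622], [0.0013, -0.9622, -0.2723], [-1.0, -0.0013, -0.0003]]
tool travel [ 0.1012 -0.2195 -0.4748]
yawY deg -74.2
[[159.  179.9]
 [177.4 179.6]
 [195.9 179.3]
 [214.6 179. ]
 [236.7 182.9]]
```

Emit:
arm_command(travel=[[0,-0.005,-0.012],[0,-0.011,-0.0237],[0,-0.011,-0.0237],[0,-0.011,-0.0237],[0,-0.011,-0.0237],[0,-0.011,-0.0237],[0,-0.011,-0.0237],[0,-0.011,-0.0237],[0,-0.011,-0.0237],[0,-0.011,-0.0237],[0,-0.011,-0.0237],[0,-0.011,-0.0237]], dr=[[0,0,0],[0,0,0],[0,0,0],[0,0,0],[0,0,0],[0,0,0],[0,0,0],[0,0,0],[0,0,0],[0,0,0],[0,0,0],[0,0,0]], grip=0, newtons=40)

```text
time_s: 1.1
tcp_pos: [0.3789, -0.3318, 0.2313]
eef_rot: [-1.695, 1.57, 1.722]
force: [-0.3, -0.6, -0.5]
opening: 0.0002
```

Emit:
arm_command(travel=[[0,-0.011,-0.0237],[0,-0.011,-0.0237],[0,-0.011,-0.0237],[0,-0.011,-0.0237],[0,-0.011,-0.0237],[0,-0.011,-0.0237],[0,-0.011,-0.0237],[0,-0.01,-0.02],[0,-0.006,-0.013],[0,0,0],[0,0,0],[0,0,0]], dr=[[0,0,0],[0,0,0],[0,0,0],[0,0,0],[0,0,0],[0,0,0],[0,0,0],[0,0,0],[0,0,0],[0,0,0],[0,0,0],[0,0,0]])

```text
time_s: 2.1
tcp_pos: [0.5433, -0.1904, 0.2313]
eef_rot: [-0.175, 1.57, -3.042]
force: [-0.4, -0.4, 0.0]
opening: -0.0002
```

```bash
sed -i 's/^K=.*/K={1:(.5483,-.1883),2:(.5525,-.1410),3:(.5568,-.0936),4:(.5611,-.0456)}/' go.py; python3 go.py 1 .1
```

```text
t 2.1 pos [ 0.5433 -0.1904  0.2313] F [-0.42 -0.41  0.04] open -0.0002
[[-0.0005, 0.2719, -0.9623], [-0.0001, -0.9623, -0.2719], [-1.0, -0.0001, 0.0005]]
tool travel [ 0.1313 -0.0006 -0.0054]
yawY deg -74.22
```

Emit:
arm_command(travel=[[0.01,0,-0.0054],[0.02,0,0],[0.02,0,0],[0.02,0,0],[0.02,0,0],[0.02,0,0],[0.012,0,0],[0.006,0,0],[0.005,0,0],[0,0,0],[0,0,0],[0,0,0]], dr=[[0,0,0],[0,0,0],[0,0,0],[0,0,0],[0,0,0],[0,0,0],[0,0,0],[0,0,0],[0,0,0],[0,0,0],[0,0,0],[0,0,0]])

```text
time_s: 3.1
tcp_pos: [0.5494, -0.1889, 0.0991]
eef_rot: [2.321, 1.569, -0.545]
force: [0.0, -0.9, -0.7]
opening: -0.0001
```

```bash
python3 go.py 1 .087; python3 - <<'E'
from h import *
for n,(x0,x1,y0,y1) in {'top':(230,400,150,270),'scene':(120,270,100,220)}.items():
    p,d=get_image(n);cv2.imwrite(f'pics/{n}_a.png',cv2.resize(p[y0:y1,x0:x1,::-1],None,fx=4.5,fy=4.5,interpolation=cv2.INTER_CUBIC))
E
```

```text
t 3.1 pos [ 0.5494 -0.1889  0.0991] F [ 0.02 -0.89 -0.73] open -0.0001
[[0.0013, 0.2722, -0.9622], [-0.0008, -0.9622, -0.2722], [-1.0, 0.0011, -0.001]]
tool travel [ 0.0121 -0.0009  0.0009]
yawY deg -74.21
```

View pics/scene_a.png

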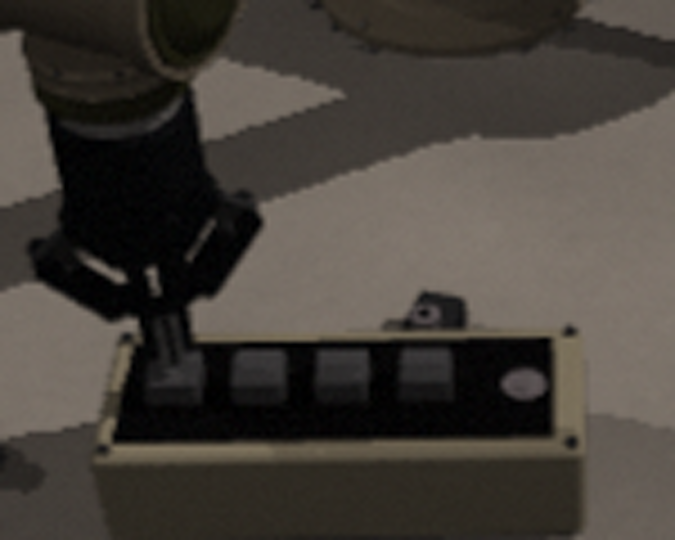

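View pics/top_a.png

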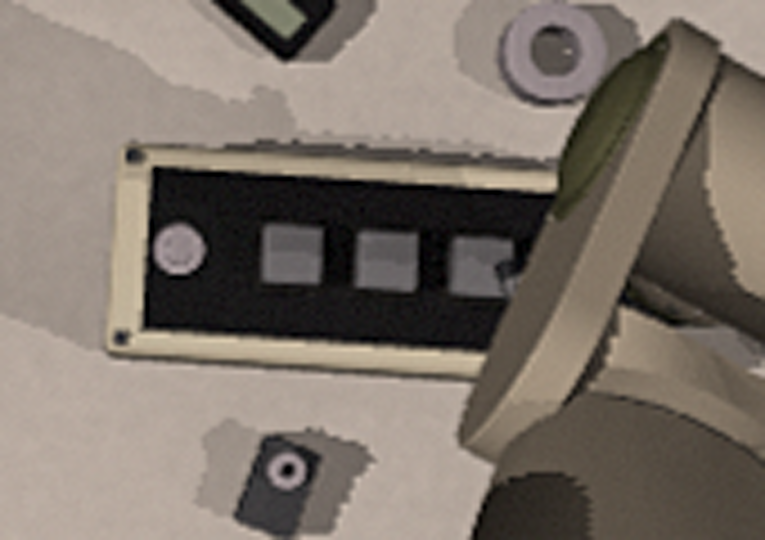

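The scene view shows the shut tips just above cap 1, near crop pixel (172,365). The pin and the other caps are clear.

Emit:
arm_command(travel=[[0.003,0,0],[0.003,0,0],[0.002,0,0],[0.001,0,0],[0.001,0,0],[0,0,0],[0,0,0]], dr=[[0,0,0],[0,0,0],[0,0,0],[0,0,0],[0,0,0],[0,0,0],[0,0,0]])

```text
time_s: 3.78
tcp_pos: [0.549, -0.1885, 0.0884]
eef_rot: [-0.752, 1.571, 2.665]
force: [-1.6, 0.6, 3.3]
opening: 0.0001
```

Emit:
arm_command(travel=[[0.001,0,0],[0.001,0,0],[0,0,0],[0,0,0]], dr=[[0,0,0],[0,0,0],[0,0,0],[0,0,0]])

```text
time_s: 4.12
tcp_pos: [0.549, -0.1885, 0.0865]
eef_rot: [-0.817, 1.571, 2.6]
force: [-2.3, 1.9, 4.9]
opening: 0.0003
```

Key 1 was firm: 4.9 N at 3.5 mm, so it is free. Next is key 2.

Emit:
arm_command(travel=[[-0.004,0,0],[-0.008,0,0],[0,-0.0112,-0.0041],[0,-0.0112,-0.0041],[0,-0.0112,-0.0041],[0,-0.0112,-0.0041],[0,0,0],[0,0,0],[0,0,0]], dr=[[0,0,0],[0,0,0],[0,0,0],[0,0,0],[0,0,0],[0,0,0],[0,0,0],[0,0,0],[0,0,0]])

```text
time_s: 4.87
tcp_pos: [0.5527, -0.141, 0.0983]
eef_rot: [0.94, 1.571, -1.926]
force: [-0.3, -0.1, -0.3]
opening: 0.0001
```

Emit:
arm_command(travel=[[0.003,0,0],[0.003,0,0],[0.002,0,0],[0.001,0,0],[0.001,0,0],[0,0,0],[0,0,0]], dr=[[0,0,0],[0,0,0],[0,0,0],[0,0,0],[0,0,0],[0,0,0],[0,0,0]])

```text
time_s: 5.45
tcp_pos: [0.5526, -0.1412, 0.0885]
eef_rot: [1.198, 1.57, -1.668]
force: [-1.8, -1.5, 2.6]
opening: -0.0001
```

Emit:
arm_command(travel=[[0.001,0,0],[0.001,0,0],[0,0,0],[0,0,0]], dr=[[0,0,0],[0,0,0],[0,0,0],[0,0,0]])

```text
time_s: 5.78
tcp_pos: [0.5527, -0.1412, 0.0865]
eef_rot: [1.578, 1.57, -1.288]
force: [-2.7, -1.3, 5.6]
opening: -0.0004
```

Key 2 was also firm at 5.6 N, so it is free. Next is key 3.

Emit:
arm_command(travel=[[-0.004,0,0],[-0.008,0,0],[0,-0.0112,-0.0042],[0,-0.0112,-0.0042],[0,-0.0112,-0.0042],[0,-0.0112,-0.0042],[0,0,0],[0,0,0],[0,0,0]], dr=[[0,0,0],[0,0,0],[0,0,0],[0,0,0],[0,0,0],[0,0,0],[0,0,0],[0,0,0],[0,0,0]])

```text
time_s: 6.53
tcp_pos: [0.5567, -0.0932, 0.0982]
eef_rot: [0.187, 1.571, -2.678]
force: [-1.0, 0.1, -0.1]
opening: 0.0003
```

Emit:
arm_command(travel=[[0.003,0,0],[0.003,0,0],[0.002,0,0],[0.001,0,0],[0.001,0,0],[0,0,0],[0,0,0]], dr=[[0,0,0],[0,0,0],[0,0,0],[0,0,0],[0,0,0],[0,0,0],[0,0,0]])

```text
time_s: 7.12
tcp_pos: [0.5567, -0.0934, 0.0884]
eef_rot: [2.061, 1.571, -0.805]
force: [-0.0, -0.3, 0.8]
opening: -0.0001
```

Emit:
arm_command(travel=[[0.001,0,0],[0.001,0,0],[0,0,0],[0,0,0]], dr=[[0,0,0],[0,0,0],[0,0,0],[0,0,0]])

```text
time_s: 7.45
tcp_pos: [0.5567, -0.0933, 0.0863]
eef_rot: [2.345, 1.571, -0.52]
force: [-0.0, -0.3, 1.2]
opening: -0.0001
```

Key 3 is soft (1.2 N at 3.7 mm). I'll tap key 4 to confirm before pressing anything.

Emit:
arm_command(travel=[[-0.004,0,0],[-0.008,0,0],[0,-0.0112,-0.0042],[0,-0.0112,-0.0042],[0,-0.0112,-0.0042],[0,-0.0112,-0.0042],[0,0,0],[0,0,0],[0,0,0]], dr=[[0,0,0],[0,0,0],[0,0,0],[0,0,0],[0,0,0],[0,0,0],[0,0,0],[0,0,0],[0,0,0]])

```text
time_s: 8.2
tcp_pos: [0.5606, -0.0455, 0.0982]
eef_rot: [0.219, 1.571, -2.647]
force: [-0.7, 0.3, 0.0]
opening: 0.0002
```

Emit:
arm_command(travel=[[0.003,0,0],[0.003,0,0],[0.002,0,0],[0.001,0,0],[0.001,0,0],[0,0,0],[0,0,0]], dr=[[0,0,0],[0,0,0],[0,0,0],[0,0,0],[0,0,0],[0,0,0],[0,0,0]])

```text
time_s: 8.78
tcp_pos: [0.5606, -0.0459, 0.0885]
eef_rot: [1.42, 1.57, -1.446]
force: [-1.2, -1.5, 2.1]
opening: -0.0
```

Emit:
arm_command(travel=[[0.001,0,0],[0.001,0,0],[0,0,0],[0,0,0]], dr=[[0,0,0],[0,0,0],[0,0,0],[0,0,0]])

```text
time_s: 9.12
tcp_pos: [0.5606, -0.0459, 0.0865]
eef_rot: [1.596, 1.57, -1.27]
force: [-2.5, -1.3, 5.3]
opening: 0.0001
```

Emit:
arm_command(travel=[[-0.004,0,0],[-0.008,0,0],[0,0.0112,0.0042],[0,0.0112,0.0042],[0,0.0112,0.0042],[0,0.0112,0.0042],[0,0,0],[0,0,0],[0,0,0]], dr=[[0,0,0],[0,0,0],[0,0,0],[0,0,0],[0,0,0],[0,0,0],[0,0,0],[0,0,0],[0,0,0]])

```text
time_s: 9.87
tcp_pos: [0.5565, -0.0934, 0.0981]
eef_rot: [-0.998, 1.57, 2.419]
force: [-1.1, -0.1, -0.7]
opening: 0.0
```

Key 4 is firm too (5.3 N), so key 3 is the latched one. I'll press it in stages towards its stop.

Emit:
arm_command(travel=[[0.003,0,0],[0.004,0,0],[0.002,0,0],[0.002,0,0],[0.002,0,0],[0.002,0,0],[0.001,0,0],[0,0,0],[0,0,0]], dr=[[0,0,0],[0,0,0],[0,0,0],[0,0,0],[0,0,0],[0,0,0],[0,0,0],[0,0,0],[0,0,0]])

```text
time_s: 10.62
tcp_pos: [0.5567, -0.0931, 0.0831]
eef_rot: [2.861, 1.57, -0.005]
force: [-3.2, 1.5, 7.8]
opening: 0.0
```

Emit:
arm_command(travel=[[0.001,0,0],[0.001,0,0],[0.001,0,0],[0.001,0,0],[0,0,0],[0,0,0],[0,0,0]], dr=[[0,0,0],[0,0,0],[0,0,0],[0,0,0],[0,0,0],[0,0,0],[0,0,0]])

```text
time_s: 11.2
tcp_pos: [0.5567, -0.0932, 0.0796]
eef_rot: [2.633, 1.57, -0.233]
force: [-4.7, 1.9, 12.4]
opening: 0.0001
```

Emit:
arm_command(travel=[[0.001,0,0],[0.001,0,0],[0.0005,0,0],[0,0,0],[0,0,0],[0,0,0]], dr=[[0,0,0],[0,0,0],[0,0,0],[0,0,0],[0,0,0],[0,0,0]])

```text
time_s: 11.7
tcp_pos: [0.5568, -0.0932, 0.0779]
eef_rot: [2.525, 1.569, -0.341]
force: [-6.1, 3.2, 19.7]
opening: -0.0
```

At its stop (12.1 mm, force rising). Let go, lift clear, and move back so the pin can be seen.

Emit:
arm_command(travel=[[-0.003,0,0],[-0.005,0,0],[-0.008,0,0],[-0.015,0,0],[-0.02,0,0],[-0.025,0,0],[-0.025,0,0],[-0.02,0,0],[-0.02,0,0],[-0.01,0,0],[0,0,0],[0,0,0]], dr=[[0,0,0],[0,0,0],[0,0,0],[0,0,0],[0,0,0],[0,0,0],[0,0,0],[0,0,0],[0,0,0],[0,0,0],[0,0,0],[0,0,0]])

```text
time_s: 12.7
tcp_pos: [0.5566, -0.0933, 0.2266]
eef_rot: [2.172, 1.571, -0.693]
force: [0.5, -0.4, -0.4]
opening: 0.0001
```

Emit:
arm_command(travel=[[0,0.012,0.006],[0,0.025,0.012],[0,0.025,0.012],[0,0.025,0.012],[0,0.025,0.012],[0,0.025,0.012],[0,0.025,0.012],[0,0.025,0.012],[0,0.012,0.006],[0,0,0],[0,0,0],[0,0,0]], dr=[[0,0,0],[0,0,0],[0,0,0],[0,0,0],[0,0,0],[0,0,0],[0,0,0],[0,0,0],[0,0,0],[0,0,0],[0,0,0],[0,0,0]])

```text
time_s: 13.7
tcp_pos: [0.5185, -0.31, 0.2264]
eef_rot: [-1.286, 1.57, 2.133]
force: [1.3, 0.1, 0.8]
opening: 0.0003
```

```bash
python3 - <<'E'
from h import *
o=[]
for n,(x0,x1,y0,y1) in {'top':(230,400,130,270),'scene':(110,270,140,260)}.items():
    p,d=get_image(n);a=np.load(n+'0.npz')['p']
    for q in(a,p):o.append(cv2.resize(q[y0:y1,x0:x1,::-1],(395,290),interpolation=cv2.INTER_CUBIC))
    print(d[201:208,266:273].round(3) if n=='top' else '')
cv2.imwrite('pics/after.png',np.vstack([np.hstack(o[:2]),np.hstack(o[2:])]))
E
```

```text
[[0.985 0.987 0.987 0.986 0.985 0.985 0.985]
 [0.982 0.986 0.983 0.97  0.969 0.971 0.987]
 [0.984 0.985 0.969 0.967 0.968 0.969 0.971]
 [0.985 0.969 0.97  0.971 0.968 0.971 0.968]
 [0.984 0.968 0.97  0.968 0.969 0.969 0.97 ]
 [0.983 0.977 0.967 0.967 0.967 0.969 0.967]
 [0.986 0.986 0.97  0.966 0.968 0.97  0.98 ]]
```

View pics/after.png

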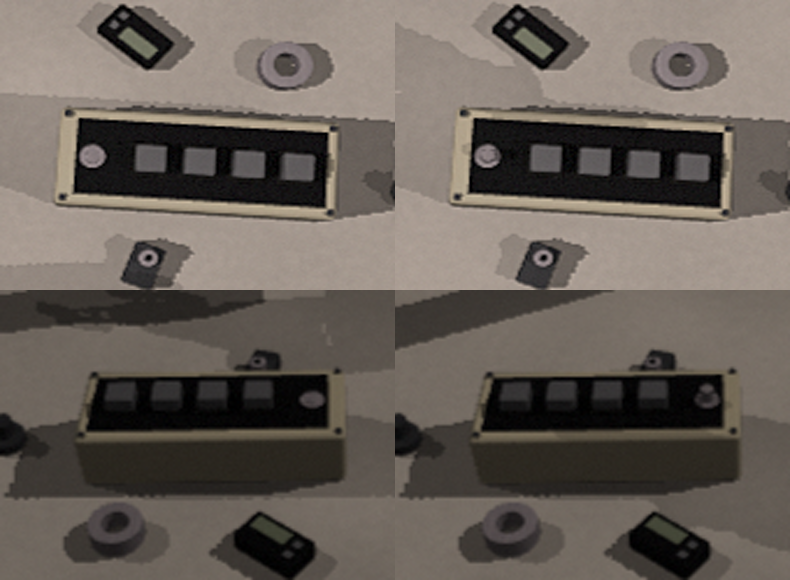

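The right-hand (after) panels show the pin risen: it stands proud at (707,395), and its top is about 17 mm above the panel in the top camera's depth. All four caps are up, and the loose parts match the before panels.

```bash
python3 -c "
from station import *
print(sign_off())"
```

```text
the job is handed in; nothing more can be done
None
```

Key 3 was the latched one. I pressed it to its stop, let go, and the indicator pin rose by itself; the job is handed in.

- **Finding the key:** I tapped all four caps about 3.5 mm down with closed fingertips. Keys 1, 2 and 4 were firm (4.9, 5.6 and 5.3 N), while key 3 gave only 1.2 N.
- **Releasing it:** I pressed key 3 down 12 mm, reaching about 20 N at the stop, then lifted clear and moved the arm away.
- **Last checks:** Both cameras show the pin up. The top camera's depth puts it about 17 mm above the panel, against 19 mm expected for fully up, and the difference is within the depth noise and calibration. All four caps are up, the loose parts look unmoved and the robot is touching nothing.
- **Disagreement between views:** The two cameras differed by about 3 mm on where the row lies in x. I aimed between them, and every tap landed on its cap.

The run took about 14 s of the 48 s allowed.

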